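Pin the retaining bar of a vial shaker

TASK

Make the vial shaker ready to run: swing its retaining bar back over the row of vials until its end lies between the two ears of the keeper, then take the lock pin from the tool stand, push it down through upper ear, bar and lower ear until its collar sits on the upper ear, and let go. The keeper may be bolted anywhere along its slots, so find its hole by feel and never force the pin (30 N at most); the vials stay in their wells.

Things in the scene. Friction and masses are not known exactly. Their poses are not given: they have to be found in the camera images.
- shaker: white vial shaker, fixed, 190 (x) x 300 (y) x 56 mm, control panel on its -x side; on top an aluminium platform (top at 66 mm) with a white four-well vial cassette. Origin: centre of its underside on the bench, z up. The bar's pivot post stands at (0, +115 mm), the keeper at its -y end. All its heights are above the bench.
- retaining_bar (a joint): angle of the bar (aluminium, 24 mm wide, 28 at its end, about 242 mm long, height 132 to 140 mm) about the upright pivot post at (0, +115 mm) of the shaker. 0: home, lying along -y over the vials, its end between the keeper's ears; grows as it swings out towards the shaker's -x, up to 1.2 rad; stop at -0.006. Stiff hinge: stays where left, about 1 N at its end moves it.
- bar_knob (a point): grip point on the bar's upright black knob, 130 mm from the pivot axis towards the bar's end: round, 15 mm across (13 to 17), height 140 to 182 mm; this point is at 166 mm, on the knob's axis.
- bar_slot (a point): centre of the slot near the bar's end, in the bar's top face (height 140 mm), 211 mm from the pivot axis: 13 mm wide, 29 mm long (along the bar), right through the bar. A tapered pin entering it off centre shifts the bar.
- keeper_datum (a point): point (0, -86, 151 mm) of the shaker, axes as the shaker's, level with the top of the keeper's upper ear. Keeper: aluminium bracket, two level ears 30 (x) x 48 (y) mm, an upright web at its -y end; a round 11.5 mm hole in both ears, one above the other. It is bolted through slots: the holes' axis lies 2 to 18 mm from this point towards the shaker's -y (where is not known; fixed in a run) and at x = 0.
- lower_ear (a point): point (0, -86, 129 mm) of the shaker: as keeper_datum, but level with the top of the lower ear (121 to 129 mm; upper ear 143 to 151 mm; the bar passes between). A leaf spring under the lower ear leans on the pin from the -y side: the pin does not fall home by its weight but stops some 9 mm short and takes some 3 to 10 N of push to go past it until the collar is on the upper ear.
- lock_pin: steel lock pin, about 60 g, upright in a socket of the tool stand (either one). Origin: centre of the collar's underside; z up the axis to the handle. Shank 10 mm diameter, 46 mm long below the collar, the last 3 mm tapering to 9 mm; collar 18 mm diameter, 4 mm thick; ribbed round handle 16 mm diameter from z +4 to +49 mm. Play in the socket 1.5 mm.
- tool_stand: grey stand, fixed, 156 (x) x 52 (y) x 50 mm, origin: centre of its underside; two sockets on its x axis, 40 mm either side of the middle, 48 mm deep. The lock pin stands in one, its collar on the stand's top; in the other a hex driver with a black handle (27 mm across, 88 mm tall), not needed.
- vial_a: 20 ml vial, 25 mm diameter, 56 mm tall, in the well next to the pivot (shaker y +72 mm), standing at 72 mm, its cap's top at 128 mm; origin: centre of its underside
- vial_b: the same, second well (shaker y +32 mm)
- vial_c: the same, third well (shaker y -8 mm)
- vial_d: the same, well next to the keeper (shaker y -48 mm)
Mind the look-alikes: they are no part of the job. What is shaped like the lock_pin but blue or yellow is not meant.

How it is judged:
By the outcome, as a careful person would: the job done as asked, in the order asked, and still so for the second after the job is handed in, with the robot touching nothing.
It also fails if it takes over 70 s, if anything falls off the work surface, if the arm or the gripper's body presses on something with over 40 N, if the wrist force passes 120 N, or if a joint passes its speed limit or range.

ROBOT

A 6-joint arm with a two-finger parallel gripper is mounted at the origin on a cart in front of the work surface, level with it; the furniture and walls round the work are solid. World frame = base frame: x ahead of the robot, y to its left, z up, the work surface at z = 0. Lengths are in m, angles in degrees, forces in N, time in s.
With the tool pointing down it reaches from about 0.35 to 0.875 m from the base axis. Payload 4.2 kg.
Tool frame: the origin (TCP) lies midway between the tips of the shut fingers; the grasp point (between the pads) lies 19 mm behind it; y points along the fingers, z is the direction in which the jaws open and shut, and the axes are right-handed (so a half turn about y gives the same grasp; the last joint's range is limited). The gripper opens to 87 mm and grips with 3 to 60 N. Pads are 19 mm wide; open, the fingers measure 117 mm over their backs; the gripper's body (75 mm by 190 mm) begins 51 mm behind the grasp point.
Start: joints at [91.307, 22.042, 0.453, 0, -68.411, -14.817], TCP at [0.146, 0.608, 0.223] pointing down, gripper open.
Joint ranges: [-179.83, 179.83], [-69.29, 118.12], [-61.27, 80.66], [-181.25, 117.63], [-171.15, -9.14], [-177.46, 177.46]. Speed limits (degrees/s): [159.86, 159.86, 180, 180, 180, 180].

INTERFACE

Orientations are given as [roll, pitch, yaw] about the fixed x, y, z axes, in that order (R = Rz(yaw) Ry(pitch) Rx(roll)).
In Python, from workcell import env gives the robot as it stands. The module is installed in compiled form; this text tells all that it offers. Calls block until the motion is done:
- env.goto(position, orientation): joint-space move of the TCP to a pose.
- env.move_straight(position, rotation=None, rate=0.15, force_limit=None): straight line of the TCP; rotation=None keeps the orientation; rate is the mean speed in m/s. With force_limit (N) it stops when the force on the tool has changed by that much, and returns True; else False.
- env.set_joints(angles): joint-space move.
- env.gripper_to(opening, grasp_force=None): opening from 0.0 (shut) to 1.0 (fully open); grasp_force is the grip in N (None keeps the last); returns when the fingers have stopped.
- env.dwell(seconds).
- env.inverse_kinematics(position, orientation): joint angles nearest the present ones, or None.
- env.read_state(): the state.
- env.grab_frame(name): name is "scene" or "top"; returns a dict with "image" (400x640x3 uint8, blue, green, red), "fx", "fy", "cx", "cy" (pixels), "D" ([k1, k2, p1, p2, k3] as OpenCV has them; the pictures are not rectified), "position" and "orientation" of the camera in the world. Camera axes: x right, y up, looking along -z (the intrinsics and any distortion apply to the point x, -y, -z); pixel columns grow to the right and rows downward; lengths in m; the calibration is good to about 2 mm. A picture is of the moment at which its call begins. There is no depth.
A pose or a line that the arm cannot do raises env.Unreachable and nothing moves.
- env.close_job(): hands the job in, once; it reports no verdict.
Trained networks look in a picture, given as the dict that the camera call returned (one of the last four; its "shot" number tells which), for a name from the list of things; names that differ only in an ending like _2 or _b are one class to them, and where a whole thing is asked for, a point or a joint stands for the part that bears it (a point fixed in the world has none). Each returns a list of dicts, best first, with "score" (0 to 1); they miss things now and then, are a little off and sometimes report something else, mostly with a low value. They report only what shows in the picture. A call takes as long as a camera call. They do not tell look-alikes from the thing itself.
- env.search_frame(picture, thing): "xyz" ([x, y, z] in m, in world coordinates, good to about 4 mm: the middle of the surface that is visible of it).
- env.trace(picture, thing): "mask" (400x640 bool, what is visible of it).
The state is a dict: "clock": time; "joint_positions": joint angles; "qvel": joint speeds; "joint_torque": joint torques, N m; "position": TCP position; "tool_rot": TCP orientation; "force": force on the tool from outside, world axes, zero at the start; "wrist_torque": the same for the moment, N m; "opening": opening from 0.0 (shut) to 1.0 (fully open).
Only numpy, scipy, OpenCV 4.12 (cv2) and the standard library are available. Lean on these libraries where they do the work, as an engineer would, in place of code of your own. Each camera call takes 0.05 s, during which the arm holds its last target. There are 200 camera calls.

## Working session

There is one attempt and no reset: what is moved stays moved. The work goes in short steps, each a Python script; the robot and the scene stay as the last script left them, time stands still between calls to the robot, and variables do not carry over. Pictures are saved under pics/ and viewed, about 8 in all and at most 12, crops included, and the job is handed in when it is done.

```bash
mkdir -p pics; ls
python3 - <<'E'
from workcell import env
import cv2,numpy as np
s=env.read_state();print(s)
fr={}
for n in("scene","top"):
    f=env.grab_frame(n);cv2.imwrite(f"pics/{n}0.png",f["image"]);fr[n]=f
    print(n,{k:v for k,v in f.items() if k!="image"})
    for t in["shaker","retaining_bar","bar_knob","bar_slot","keeper_datum","lower_ear","lock_pin","tool_stand","vial_a"]:
        try:
            r=env.search_frame(f,t);print(t,[(np.round(d["xyz"],4).tolist(),round(d["score"],2)) for d in r])
        except Exception as e:print(t,e)
a=np.hstack([fr[n]["image"] for n in fr]);
E
```

```text
pics
{'clock': 0.0, 'joint_positions': array([ 9.13058729e+01,  2.20890247e+01,  3.80067694e-01, -3.00088881e-02,
       -6.84094577e+01, -1.48176297e+01]), 'qvel': array([ 0.08984282, -0.01800758,  0.06916581, -0.11371318, -0.07339993,
        0.00986835]), 'joint_torque': array([ 1.28512344e-03, -3.90668321e+01,  1.87403244e+01,  4.21974778e+00,
        1.09745236e-02, -1.96849583e-04]), 'position': array([0.14585224, 0.60712987, 0.22147721]), 'tool_rot': array([-8.98783903e+01,  3.33110076e-03,  1.66477175e+02]), 'force': array([ 0.59471482,  0.54496425, -0.32037804]), 'wrist_torque': array([ 0.0271132 , -0.02445845, -0.01793194]), 'opening': 1.0017507669603312}
scene {'fx': 362.216839510708, 'fy': 362.216839510708, 'cx': 313.2782964190096, 'cy': 197.89931692316344, 'D': array([-0.02263353,  0.        ,  0.        ,  0.        ,  0.        ]), 'position': array([ 0.12633308, -0.59538152,  0.72907369]), 'orientation': array([ 46.83832461,   0.74600077, -42.02429479]), 'shot': 1}
shaker [([0.5268, -0.0339, 0.0675], 0.85)]
retaining_bar [([0.493, 0.0152, 0.1394], 0.93)]
bar_knob [([0
[... 631 characters left out ...]
  0.        ,  0.        ,  0.        ,  0.        ]), 'position': array([ 0.3617572 , -0.10770717,  0.95058953]), 'orientation': array([ 11.79435934,  -0.31828007, -87.86810958]), 'shot': 2}
shaker [([0.5447, 0.021, 0.0709], 0.69), ([0.4921, -0.3248, 0.0892], 0.42)]
retaining_bar []
bar_knob [([0.5004, 0.0312, 0.1401], 0.64)]
bar_slot [([0.4989, 0.0323, 0.1427], 0.83)]
keeper_datum [([0.543, 0.0204, 0.065], 0.64)]
lower_ear [([0.5415, 0.0255, 0.0649], 0.58)]
lock_pin [([0.4751, -0.4363, 0.0755], 0.64), ([0.4661, -0.2107, 0.0913], 0.37)]
tool_stand [([0.5203, -0.3085, 0.0497], 0.56)]
vial_a [([0.5441, 0.0963, 0.1259], 0.65), ([0.5742, -0.0191, 0.1219], 0.64), ([0.4998, 0.0331, 0.1414], 0.5)]
```

View pics/scene0.png

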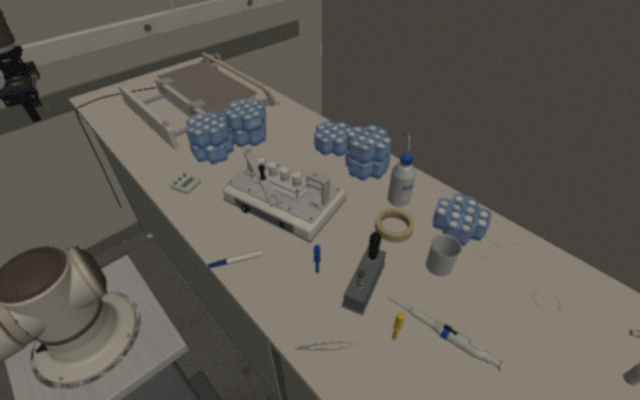

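View pics/top0.png

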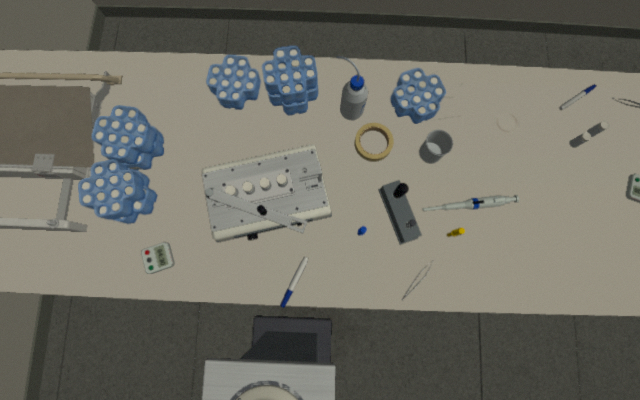

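Top view: the shaker is centred near (267,193), knob at (262,210), keeper at (313,177) and stand at (400,212). There are three candidates for the lock pin:
- Grey pin in the stand at (410,224). It fits: steel, and standing in a socket.
- Blue one at (362,230), which is a look-alike.
- Yellow one at (456,232), which is a look-alike.

The driver is at (401,190). Next I'll enlarge these.

```bash
cat > h.py <<'E'
from workcell import env
import cv2,numpy as np
from scipy.spatial.transform import Rotation as Ro
def cam(f):
    return Ro.from_euler('xyz',f["orientation"],degrees=True).as_matrix(),np.array([[f["fx"],0,f["cx"]],[0,f["fy"],f["cy"]],[0,0,1]])
def proj(f,P):
    R,K=cam(f);p=(np.atleast_2d(P)-f["position"])@R*[1,-1,-1]
    return cv2.projectPoints(p,np.zeros(3),np.zeros(3),K,f["D"])[0].reshape(-1,2)
def ray(f,uv,z):
    R,K=cam(f);q=cv2.undistortPoints(np.array(uv,float).reshape(-1,1,2),K,f["D"]).reshape(-1,2)
    d=np.c_[q[:,0],-q[:,1],-np.ones(len(q))]@R.T
    return f["position"]+d*((z-f["position"][2])/d[:,2])[:,None]
E
python3 - <<'E'
from h import *
t=cv2.imread("pics/top0.png");s=cv2.imread("pics/scene0.png")
c=lambda i,x,y,w,h,k:cv2.resize(i[y:y+h,x:x+w],None,fx=k,fy=k,interpolation=cv2.INTER_CUBIC)
cv2.imwrite("pics/c1.png",c(t,195,140,145,105,5.5))
a=c(s,215,145,135,95,5.5);cv2.imwrite("pics/c2.png",a)
cv2.imwrite("pics/c3.png",np.hstack([c(t,375,170,60,80,6),c(s,335,225,65,96,5)]))
E
```

```text
(no output)
```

View pics/c1.png

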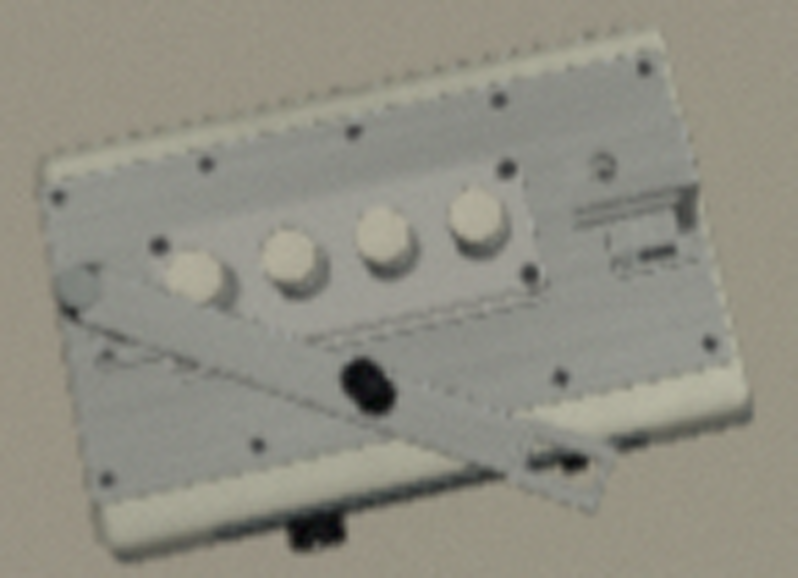

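View pics/c2.png

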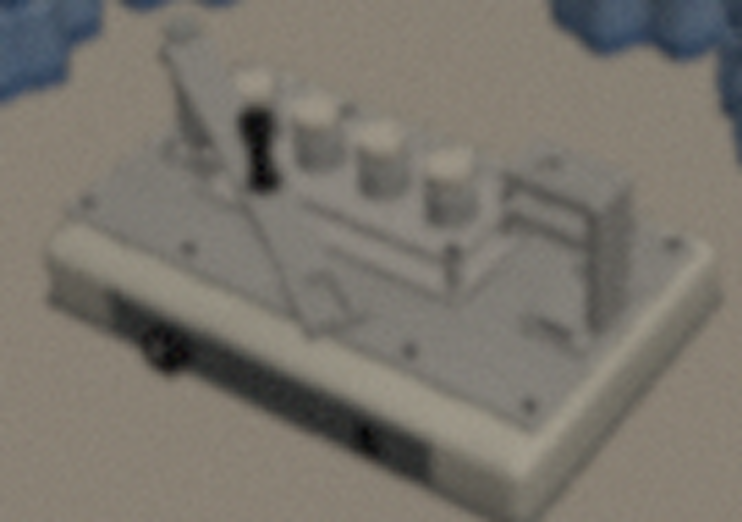

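View pics/c3.png

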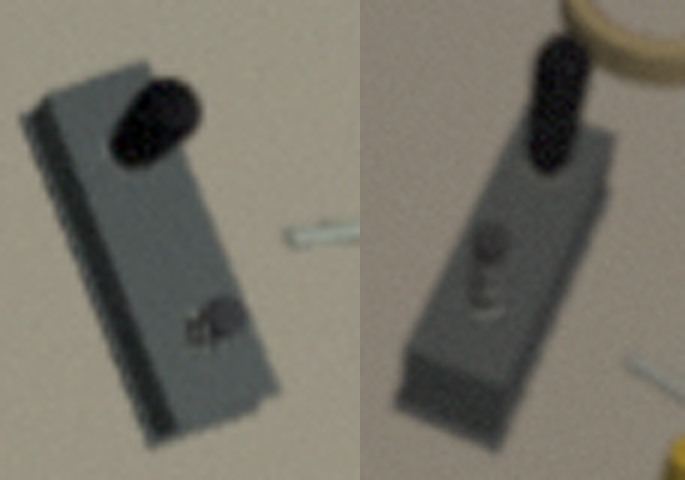

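The grey ribbed pin with the collar, in the near socket of the stand at top (410,224) and scene (361,285), is the one meant. The black thing in the other socket is the driver. The keeper's hole shows at c1 (603,165) and c2 (550,160). Now I'll fit the poses.

```bash
cat > fit.py <<'E'
from h import *
from scipy.optimize import least_squares
T=env.grab_frame("top");S=env.grab_frame("scene")
def p(c,u,v,w=0):
    x,y,k={'t':(195,140,5.5),'s':(215,145,5.5),'T':(375,170,6),'S':(335,225,5)}[c]
    if c=='S':u-=360
    return (T if c in'tT' else S,np.array([x+(u+.5)/k-.5,y+(v+.5)/k-.5]))
def W(q,P):
    c,s=np.cos(q[2]),np.sin(q[2]);P=np.array(P,float)
    return np.array([q[0]+c*P[0]-s*P[1],q[1]+s*P[0]+c*P[1],P[2]])
# q: x,y,yaw, a(bar), d(hole offset), zp(pivot top)
def pts(q):
    kn=lambda z:[-.13*np.sin(q[3]),.115-.13*np.cos(q[3]),z]
    sl=[-.211*np.sin(q[3]),.115-.211*np.cos(q[3]),.140]
    return [("B",p('t',290,255),[0,.032,.128]),("C",p('t',384,233),[0,-.008,.128]),("D",p('t',477,212),[0,-.048,.128]),
     ("A",p('s',253,80),[0,.072,.128]),("B",p('s',317,106),[0,.032,.128]),("C",p('s',380,135),[0,-.008,.128]),("D",p('s',450,161),[0,-.048,.128]),
     ("piv",p('t',80,287),[0,.115,q[5]]),("piv",p('s',183,28),[0,.115,q[5]]),
     ("knt",p('t',375,392),kn(.182)),("kns",p('s',257,117),kn(.180)),
     ("hole",p('t',603,165),[0,-.086-q[4],.151]),("hole",p('s',550,162),[0,-.086-q[4],.151]),("slot",p('t',575,462),sl)]
def res(q,full=False):
    r=[proj(o[0],W(q,P))[0]-o[1] for n,o,P in pts(q)]
    return r if full else np.ravel(r)
o=least_squares(res,[.55,0,.2,.6,.01,.145],loss='soft_l1',x_scale=[.01,.01,.1,.1,.01,.01])
q=o.x;print(q,np.degrees(q[2:4]))
for (n,_,_),r in zip(pts(q),res(q,True)):print(n,r.round(2))
print("knob",W(q,[-.13*np.sin(q[3]),.115-.13*np.cos(q[3]),.166]))
print("hole",W(q,[0,-.086-q[4],.151]))
# pin
H=[p('T',228,315),p('S',491,238)]
f=lambda P:np.ravel([proj(o[0],P[None])[0]-o[1] for o in H])
o=least_squares(f,[.49,-.33,.099],x_scale=.01);print("handle top tri",o.x,o.fun.round(2))
for h in H:print(ray(h[0],h[1],.099))
for h in [p('T',203,330),p('S',486,302)]:print("collar",ray(h[0],h[1],.053))
co=[ray(*p('T',*c),.05)[0] for c in[(48,97),(148,65),(278,393),(172,435)]]
print(np.round(co,4),np.mean(co,0));e=co[1]-co[2]+co[0]-co[3];print("stand yaw",np.degrees(np.arctan2(e[1],e[0])))
print([ (np.round(proj(f_,W(q,[0,0,0])),0)) for f_ in(T,S)])
np.save("q.npy",q)
E
python3 fit.py
```

```text
[0.5665637  0.02993207 0.28031935 0.57618095 0.01707348 0.14658886] [16.06111574 33.01273686]
B [0.21 0.25]
C [0.11 0.2 ]
D [ 0.13 -0.01]
A [-0.06  0.33]
B [0.01 0.21]
C [ 0.65 -0.3 ]
D [ 0.42 -0.11]
piv [0.66 1.08]
piv [-0.4  -0.46]
knt [-1.23 -2.1 ]
kns [0.27 0.01]
hole [0.07 0.23]
hole [ 0.06 -0.21]
slot [-0.66  0.35]
knob [0.49684417 0.01609162 0.166     ]
hole [ 0.59508027 -0.06911816  0.151     ]
handle top tri [ 0.49289903 -0.32569431  0.09700324] [-0.18  0.28  0.28 -0.09]
[[ 0.4932593  -0.32561698  0.099     ]]
[[ 0.49114392 -0.32630797  0.099     ]]
collar [[ 0.49376084 -0.32698337  0.053     ]]
collar [[ 0.49150678 -0.32786301  0.053     ]]
[[ 0.5906 -0.2634  0.05  ]
 [ 0.6062 -0.3058  0.05  ]
 [ 0.4693 -0.3583  0.05  ]
 [ 0.4505 -0.3145  0.05  ]] [ 0.5291336  -0.31052176  0.05      ]
stand yaw 20.530590954933515
[array([[268., 195.]]), array([[285., 202.]])]
```

The reprojection fits to under 1 px in both views. The exception is knob-top, because I took the wrong end of the lean. Sizes and heights are consistent: the handle top triangulates to z = 97 mm against 99 mm expected, and the socket sits at -40 mm on the stand axis. Next I'll correct the knob, then grip it and swing the bar home.

```bash
sed -i "s/p('t',375,392)/p('t',363,377)/" fit.py; python3 fit.py | head -1
cat > s1.py <<'E'
from h import *
q=np.load("q.npy");A=q[3];yawS=np.degrees(q[2])
def kn(a,z=.147):
    c,s=np.cos(q[2]),np.sin(q[2]);l=[-.13*np.sin(a),.115-.13*np.cos(a)]
    return np.array([q[0]+c*l[0]-s*l[1],q[1]+s*l[0]+c*l[1],z])
best=None
for off in(-90,90):
    o=lambda a,off=off:[-90,0,(yawS-np.degrees(a)+off+180)%360-180]
    js=[env.inverse_kinematics(kn(a,z),o(a)) for a,z in((A,.147),(-.01,.147))]
    print(off,[None if j is None else np.round(j,0) for j in js])
    if all(j is not None for j in js):
        m=max(abs(j[5]) for j in js)
        if best is None or m<best[0]:best=(m,o)
o=best[1]
st=lambda:env.read_state()
p0=st()["position"]
env.goto([p0[0],p0[1],.33],st()["tool_rot"])
env.goto(kn(A,.30),o(A))
env.move_straight(kn(A,.21),rate=.25)
print(env.move_straight(kn(A),rate=.12,force_limit=8))
env.gripper_to(0.0,8)
s=st();print(s["clock"],s["position"],kn(A),s["opening"]*87,s["force"])
f=env.grab_frame("top");cv2.imwrite("pics/top1.png",f["image"])
print(env.search_frame(f,"bar_knob")[:1])
E
python3 s1.py
```

```text
[0.56686236 0.03058929 0.27122376 0.56962337 0.01767541 0.14515183] [15.53997698 32.63701485]
-90 [array([ 21.,  14., -23.,   0., -53., 142.]), None]
90 [array([ 21.,  14., -23.,   0., -53., -38.]), array([ 18.,  21., -13.,   0., -56.,  -2.])]
False
6.4917 [0.4976447  0.01712197 0.14695301] [0.49783381 0.01713025 0.147     ] 14.704669410349608 [-0.15999507  0.09196965  0.38500523]
[{'xyz': [0.4823, -0.0367, 0.1405], 'score': 0.63}]
```

The knob is gripped at 14.7 mm opening. Now the swing home, up to the stop.

```bash
cat > s2.py <<'E'
from h import *
q=np.load("q.npy");A=q[3];yawS=np.degrees(q[2])
def kn(a,z=.147):
    c,s=np.cos(q[2]),np.sin(q[2]);l=[-.13*np.sin(a),.115-.13*np.cos(a)]
    return np.array([q[0]+c*l[0]-s*l[1],q[1]+s*l[0]+c*l[1],z])
o=lambda a:[-90,0,yawS-np.degrees(a)+90]
ex=np.array([np.cos(q[2]),np.sin(q[2])]);ey=np.array([-ex[1],ex[0]])
def show(t):
    s=env.read_state();d=s["position"][:2]-q[:2]
    print(t,round(s["clock"],2),"local mm",np.round([d@ex*1e3,d@ey*1e3],2),"F",np.round([s["force"][:2]@ex,s["force"][:2]@ey,s["force"][2]],2))
for a in np.linspace(A,.03,6)[1:]:
    h=env.move_straight(kn(a),o(a),rate=.06,force_limit=12);show((round(a,3),h))
    if h:break
else:
    h=env.move_straight(kn(-.04),o(0),rate=.015,force_limit=6);show(("stop",h))
f=env.grab_frame("top");cv2.imwrite("pics/top1.png",f["image"])
g=env.grab_frame("scene");cv2.imwrite("pics/scene1.png",g["image"])
E
python3 s2.py
python3 - <<'E'
import cv2,numpy as np
c=lambda n,x,y,w,h,k:cv2.resize(cv2.imread(n)[y:y+h,x:x+w],None,fx=k,fy=k,interpolation=cv2.INTER_CUBIC)
cv2.imwrite("pics/c4.png",np.vstack([c("pics/top1.png",200,140,140,66,4.5),c("pics/scene1.png",215,140,140,65,4.5)]))
E
```

```text
(np.float64(0.462), False) 6.97 local mm [-57.61  -1.61] F [ 0.81 -1.98 -0.68]
(np.float64(0.354), False) 7.36 local mm [-45.04  -7.04] F [ 0.81 -0.71 -1.35]
(np.float64(0.246), False) 7.74 local mm [-31.71 -11.15] F [ 0.63 -2.71 -0.67]
(np.float64(0.138), False) 8.12 local mm [-17.97 -13.85] F [ 0.56 -2.41 -1.72]
(np.float64(0.03), False) 8.51 local mm [ -3.97 -15.04] F [ 1.21 -3.12 -0.75]
('stop', True) 8.97 local mm [  0.6  -15.15] F [-0.93  1.03  3.89]
```

View pics/c4.png

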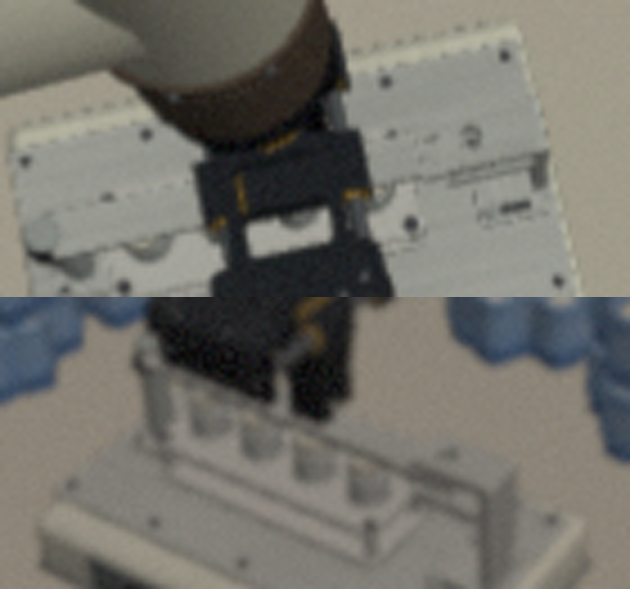

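The bar now runs along the cassette into the keeper, top crop (470,165) and scene (430,470). The stop's force signature was ambiguous, so I'll check it with small steps.

```bash
cat > s3.py <<'E'
exec(open("s2.py").read().split("for a in")[0])
def F():
    a=[]
    for _ in range(5):
        env.dwell(.04);s=env.read_state();a.append(s["force"])
    m=np.mean(a,0);return np.array([m[:2]@ex,m[:2]@ey,m[2]])
show("now");print(F())
p=env.read_state()["position"];
for i in range(1,7):
    t=p.copy();t[:2]+=ex*.0005*i;env.move_straight(t,rate=.02)
    f=F();show(i);print(f)
    if f[0]<-5:break
E
python3 s3.py
```

```text
now 9.07 local mm [  0.6  -15.16] F [0.68 2.4  4.14]
[-0.05415067  2.55510597  5.14436576]
1 9.75 local mm [  0.62 -15.17] F [-2.8   0.95  5.43]
[-2.74709346  0.9346199   5.31215832]
2 10.21 local mm [  0.66 -15.19] F [-4.06  1.35  5.74]
[-3.96008595  1.06197713  6.13943248]
3 10.67 local mm [  0.64 -15.23] F [-4.81  1.96  7.58]
[-5.26026737  0.98284371  6.76245   ]
```

The stop is confirmed at local x = +0.64 mm, with 0.78 mm expected, so the fit is good. I'll ease back to angle 0, let go and fetch the pin. A light first grip centres it, then a firm second grip is turned 80°, with both yaws keeping the gripper body clear of the driver.

```bash
cat > s4.py <<'E'
exec(open("s2.py").read().split("for a in")[0])
P=np.array([.4924,-.3263]);
w=lambda y:(y+180)%360-180
def pick(pos,jaw):
    c=[(abs(j[5]),y) for y in(w(jaw-90),w(jaw+90)) if (j:=env.inverse_kinematics(pos,[-90,0,y])) is not None]
    return [-90,0,min(c)[1]]
p=env.read_state()["position"];d=(p[:2]-q[:2])@ex
p[:2]+=ex*(-.00015-d);p[2]=.147
env.move_straight(p,rate=.02);show("home")
env.gripper_to(.6);show("open")
p[2]=.24;env.move_straight(p,rate=.2)
g1=np.r_[P,.068];up=np.r_[P,.18]
o1=pick(up,150);o2=pick(up,70);print(o1,o2)
env.goto(up,o1);print(env.read_state()["position"])
f=env.grab_frame("top");cv2.imwrite("pics/top2.png",f["image"])
print(env.move_straight(g1,rate=.12,force_limit=6));show("at pin")
env.gripper_to(0.0,4);show("grip1");print(env.read_state()["opening"]*87)
env.gripper_to(.5)
env.move_straight(g1,o2,rate=.05)
env.gripper_to(0.0,40);show("grip2");print(env.read_state()["opening"]*87,env.read_state()["position"])
E
python3 s4.py
```

```text
home 10.93 local mm [  0.18 -15.2 ] F [-1.28  0.34  2.55]
open 11.83 local mm [ -0.17 -15.21] F [-0.67  0.37 -0.31]
[-90, 0, 60] [-90, 0, 160]
[ 0.49298377 -0.32564749  0.18001353]
False
at pin 14.92 local mm [-166.74 -324.28] F [ 0.44 -0.07  0.49]
grip1 15.62 local mm [-167.35 -323.92] F [-0.23 -0.62  0.24]
15.738932729097083
grip2 18.92 local mm [-167.35 -323.89] F [-0.06  0.17 -1.03]
15.090104886643026 [ 0.49240617 -0.3262919   0.06796856]
```

The pin is gripped at 15.1–15.7 mm, no side force. Now I'll lift it and carry it to just above the hole.

```bash
cat > s5.py <<'E'
exec(open("s4.py").read().split("p=env")[0])
def L(x,y,z):return np.r_[q[:2]+ex*x+ey*y,z]
s=env.read_state();p=s["position"];p[2]=.15;env.move_straight(p,rate=.12);show("lift")
p[2]=.27;env.move_straight(p,rate=.25)
o=pick(L(0,-.103,.27),yawS+90);print(o)
env.goto(L(-.00015,-.103,.27),o);env.move_straight(L(-.00015,-.103,.222),rate=.1);env.dwell(.3);show("above")
print(env.read_state()["opening"]*87,env.read_state()["position"][2])
f=env.grab_frame("top");cv2.imwrite("pics/top3.png",f["image"])
g=env.grab_frame("scene");cv2.imwrite("pics/scene3.png",g["image"])
c=lambda i,x,y,w,h,k:cv2.resize(i[y:y+h,x:x+w],None,fx=k,fy=k,interpolation=cv2.INTER_CUBIC)
a=c(g["image"],270,130,90,72,8)
for z,col in((.151,(0,255,0)),(.158,(0,0,255)),(.204,(255,0,0))):
    u=proj(g,np.r_[L(-.00015,-.103,0)[:2],z])[0];u=((u-[270,130]+.5)*8).astype(int);cv2.circle(a,u,2,col,-1)
cv2.imwrite("pics/c5.png",a)
E
python3 s5.py
```

```text
lift 19.75 local mm [-167.86 -323.4 ] F [ 0.28  0.75 -0.81]
[-90, 0, np.float64(15.539976980666836)]
above 23.84 local mm [ 1.0000e-01 -1.0303e+02] F [ 0.34 -0.27  0.12]
14.726167674100354 0.22260775549634587
```

View pics/c5.png

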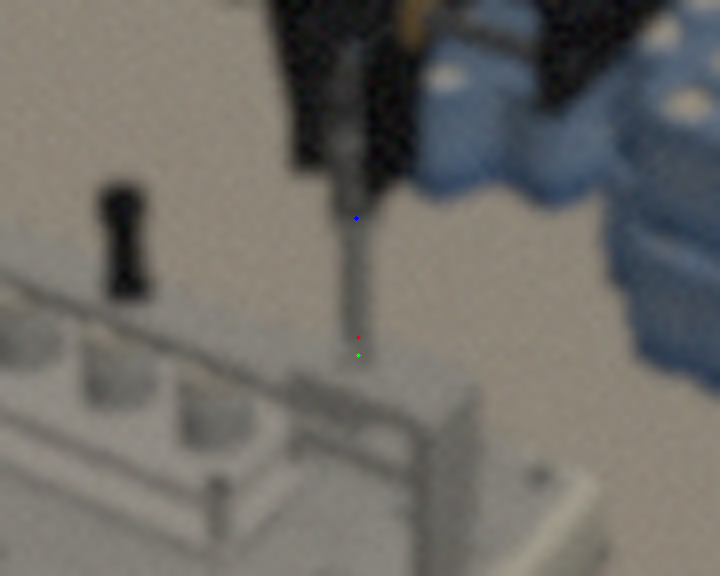

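The pin hangs upright, its tip directly above the hole, c5 (357,355). Now I'll probe gently by feel in a small spiral.

```bash
cat > s6.py <<'E'
exec(open("s5.py").read().split("s=env")[0])
import sys
o=env.read_state()["tool_rot"]
c0=np.array([-.00015,-.103]);n=0
g=[(i,j) for i in range(-2,3) for j in range(-4,4)]
g=sorted(g,key=lambda t:np.hypot(*t))
for i,j in g:
    x,y=c0+.0009*np.array([i,j])
    env.move_straight(L(x,y,.2175),rate=.06)
    h=env.move_straight(L(x,y,.209),rate=.02,force_limit=5)
    z=env.read_state()["position"][2];print(i,j,h,round(z*1e3,2),end=" ");show("")
    if z<.2105:print("IN");break
    if env.read_state()["clock"]>42:break
    env.move_straight(L(x,y,.2175),rate=.06)
E
python3 s6.py
```

```text
0 0 False 208.96  24.77 local mm [  -0.13 -103.02] F [ 0.45  0.64 -0.39]
IN
```

It entered the ear at the first probe without contact. I'll go on down with force limits and watch each stage.

```bash
cat > s7.py <<'E'
exec(open("s5.py").read().split("s=env")[0])
x,y=-.00015,-.103
for z,lim in((.200,6),(.192,6),(.186,6),(.180,8),(.174,15)):
    h=env.move_straight(L(x,y,z),rate=.03,force_limit=lim);env.dwell(.1)
    zz=env.read_state()["position"][2];print(z,h,round(zz*1e3,2),end=" ");show("")
    if h:break
E
python3 s7.py
```

```text
0.2 False 200.09  25.32 local mm [-3.0000e-02 -1.0306e+02] F [-0.03 -1.05 -0.35]
0.192 False 192.05  25.83 local mm [-5.0000e-02 -1.0304e+02] F [ 0.8  -0.16 -0.18]
0.186 False 186.02  26.28 local mm [-5.0000e-02 -1.0305e+02] F [-0.01 -0.15 -0.53]
0.18 False 179.64  26.73 local mm [  -0.27 -102.62] F [0.64 2.1  0.23]
0.174 False 173.23  27.18 local mm [  -0.51 -102.67] F [-0.12  4.12 -2.42]
```

```bash
cat > s8.py <<'E'
exec(open("s5.py").read().split("s=env")[0])
p=env.read_state()["position"];t=p.copy()
for k in range(8):
    t[2]-=.0015
    h=env.move_straight(t,rate=.02,force_limit=12);env.dwell(.1)
    s=env.read_state();print(h,round(s["position"][2]*1e3,2),round(s["opening"]*87,2),end=" ");show("")
    if h or abs(s["force"][2])>12 or s["position"][2]-t[2]>.0015:break
f=env.grab_frame("top");cv2.imwrite("pics/top4.png",f["image"])
g=env.grab_frame("scene");cv2.imwrite("pics/scene4.png",g["image"])
c=lambda i,x,y,w,h,k:cv2.resize(i[y:y+h,x:x+w],None,fx=k,fy=k,interpolation=cv2.INTER_CUBIC)
cv2.imwrite("pics/c6.png",c(g["image"],270,130,90,72,8))
E
python3 s8.py
```

```text
False 171.48 14.88  27.55 local mm [  -0.58 -102.57] F [ 1.3   3.57 -2.87]
False 170.26 14.89  27.9 local mm [  -0.49 -102.67] F [-0.12  4.09 -1.43]
False 169.01 14.88  28.25 local mm [  -0.28 -102.78] F [0.69 3.56 1.43]
False 168.88 14.87  28.6 local mm [  -0.18 -102.82] F [-1.4   4.53  6.41]
```

View pics/c6.png

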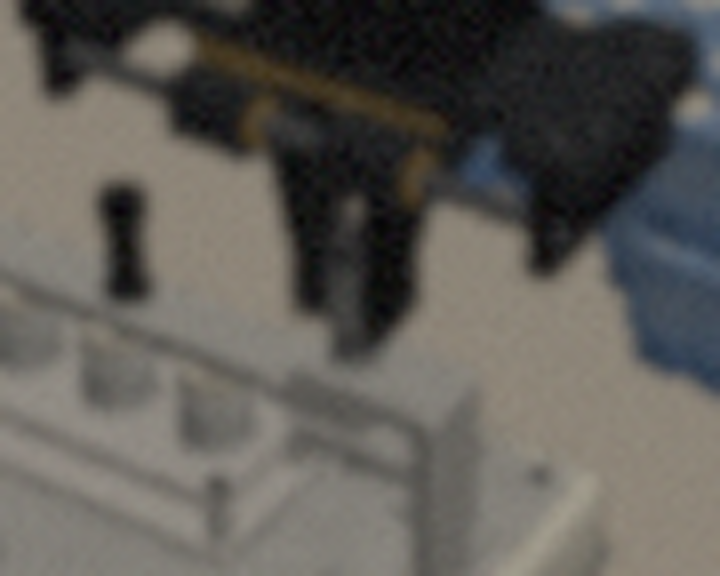

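The collar is on the ear: TCP stopped at 168.9 mm (169 expected), force rising, and the picture shows the collar at the ear, c6 (355,350). I'll give it one last light press, let go, back off and look.

```bash
cat > s9.py <<'E'
exec(open("s5.py").read().split("s=env")[0])
p=env.read_state()["position"];t=p.copy();t[2]=.1668
h=env.move_straight(t,rate=.015,force_limit=10);env.dwell(.1);print(h,env.read_state()["position"][2]);show("press")
t[2]=.1685;env.move_straight(t,rate=.02);show("relax")
env.gripper_to(.45);show("open")
t=env.read_state()["position"];t[2]=.29;env.move_straight(t,rate=.12)
env.goto([.35,-.25,.32],env.read_state()["tool_rot"]);env.dwell(.3);show("away")
f=env.grab_frame("top");g=env.grab_frame("scene")
c=lambda i,x,y,w,h,k:cv2.resize(i[y:y+h,x:x+w],None,fx=k,fy=k,interpolation=cv2.INTER_CUBIC)
cv2.imwrite("pics/c7.png",np.vstack([c(g["image"],230,135,125,65,4.8),c(f["image"],205,150,125,58,4.8)]))
print([[round(v,4) for v in d["xyz"]]+[round(d["score"],2)] for n in(f,g) for d in env.search_frame(n,"lock_pin")])
for n,fr in(("top",f),("scene",g)):print(n,proj(fr,np.array([L(0,-.103,.2),L(0,-.103,.151)])).round(1).tolist())
E
python3 s9.py
```

```text
False 0.16882975598394082
press 29.05 local mm [  -0.11 -102.83] F [-3.1   5.21  8.71]
relax 29.3 local mm [  -0.16 -102.81] F [-0.55  5.56  4.21]
open 30.03 local mm [  -0.21 -102.88] F [0.89 0.41 0.66]
away 32.67 local mm [-283.42 -212.13] F [-0.7   0.33  0.38]
[[0.476, -0.4332, 0.0757, 0.44], [0.4706, -0.4449, 0.0717, 0.5]]
top [[303.3, 163.6], [304.1, 170.1]]
scene [[314.1, 158.2], [314.3, 173.9]]
```

View pics/c7.png

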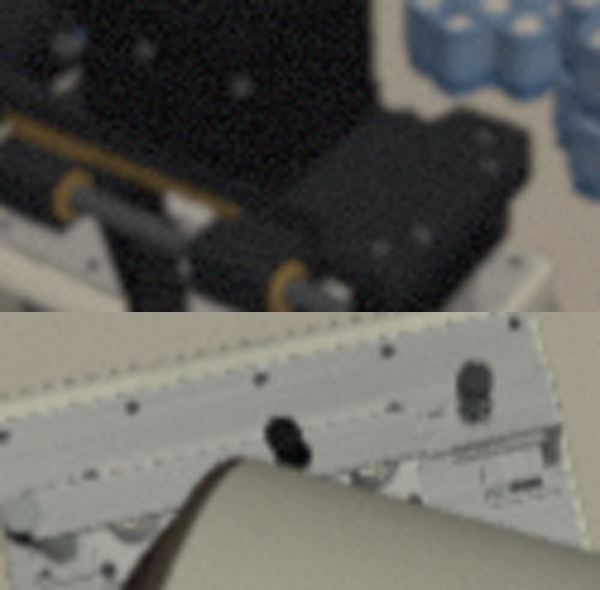

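In the top crop the pin's handle stands at (473,385) on the bar's line, but the arm hides most of both views. I'll swing it away for a final check.

```bash
cat > s10.py <<'E'
exec(open("s5.py").read().split("s=env")[0])
j=env.read_state()["joint_positions"].copy();j[0]-=45;env.set_joints(j);env.dwell(.2);show("away")
f=env.grab_frame("top");g=env.grab_frame("scene")
c=lambda i,x,y,w,h,k:cv2.resize(i[y:y+h,x:x+w],None,fx=k,fy=k,interpolation=cv2.INTER_CUBIC)
a,b=c(g["image"],230,135,125,65,4.6),c(f["image"],205,150,125,58,4.6)
for im,fr,x,y in((a,g,230,135),(b,f,205,150)):
    for z in(.151,.155,.200):
        u=(proj(fr,L(-.0001,-.1028,z))[0]-[x,y]+.5)*4.6;cv2.circle(im,u.astype(int),1,(0,0,255),-1)
cv2.imwrite("pics/c8.png",np.vstack([a,b]))
E
python3 s10.py
```

```text
away 34.32 local mm [-598.81 -305.55] F [-0.33  0.21  0.25]
```

View pics/c8.png

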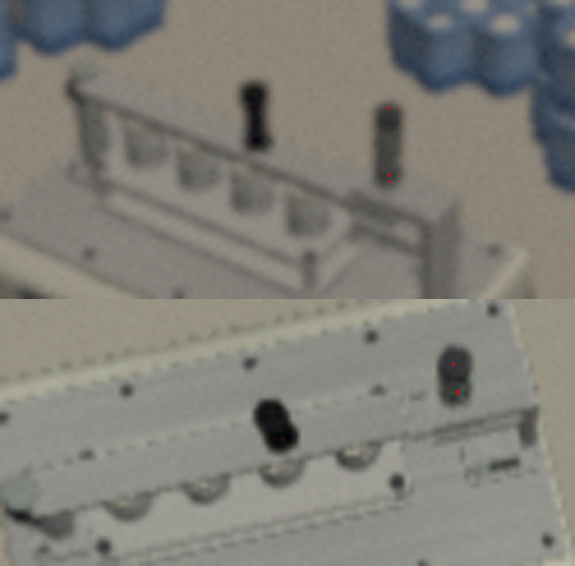

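Both views show the pin upright with its collar on the ear (c8 scene (388,180)), its handle top matching the projected 200 mm mark. The bar is home and all four vials are in their wells. Handing in.

```bash
python3 -c "
from workcell import env
print(env.read_state()['clock']);env.close_job()"
```

```text
34.4167
the job is handed in; nothing more can be done
```

The job is done and handed in at 34.4 s. The retaining bar is home between the keeper's ears, and the lock pin is through both ears with its collar on the upper one.

- **Bar:** I swung it by its knob until it met the stop (0.64 mm past the centre line, 0.78 mm expected). I then eased it back to about 0 and let go.
- **Pin:** I took the grey steel pin from the stand. The blue and yellow look-alikes and the hex driver were left alone.
- **Fit:** The camera put the keeper's hole close to the 18 mm end of its range. The first gentle probe there went in, and the pin seated about 17 mm from the datum.
- **Push:** The highest push I read was about 9 N. The gripper stopped at 168.9 mm, against 169 mm expected for the collar on the ear.
- **Last check:** Both cameras show the pin upright at the predicted height, the bar in line and the vials in their wells, with the arm clear.

Two checks disagreed:
- **Bar stop:** The first signal was ambiguous, with little sideways force, so I confirmed it with small steps.
- **Pin detection:** After the release the network reported only a low-scoring `lock_pin` where the yellow look-alike stands, so I judged the seated pin from the pictures and my own projection.

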